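# Mount a brake disc on the hub of a run-out stand

### The job

Mount the drilled brake disc, hat upward, on the hub of the run-out stand: set its bore over the centre pilot, feel it round until all four holes drop over the studs, then press it past the sprung catch balls until it sits flat and fully home on the hub face, and let go. Never lean hard on it while it stands on the stud ends, because that bruises their threads. Leave the dial indicator, the caliper and the micrometer where they are.

Things in the scene. Friction and masses are not known exactly. Their poses are not given: they have to be found in the camera images.
- disc_hat (a point): grasp point of the brake disc: on its axis, half-way up its round dark hat (66 mm outer diameter, to be grasped across), 24 mm above the disc's underside. The hat's flat top is 16 mm above this point, the ring's top face 18 mm below it. z is the disc's axis, up; one of the four holes lies towards +x
- disc_seat (a point): point on the disc's axis in the plane of the underside of the hat's floor, which comes to rest on the hub: 12 mm above disc_hat. The floor is 4 mm thick and has a 20.5 mm centre bore and four 9.5 mm holes, 90 degrees apart on a 46 mm circle, one of them towards +x; below it the hat is hollow, 60 mm wide
- disc: the loose brake disc, 0.4 to 0.7 kg, lying hat up on a grey felt mat 2 mm thick: a flat drilled steel ring of 140 mm diameter, 6 mm thick, with a dark hat in the middle, 40 mm high over all. Origin at the centre of its underside, axes as disc_hat
- stand: fixed run-out stand: base 124 mm square and 14 mm high, bearing housing, and on top a steel hub of 55 mm that turns stiffly about z (0.4 N m). Origin at the middle of its underside. Its axes are those of the square base, NOT of the hub: the hub may have stopped at any angle, which is not reported and has to be seen or felt
- hub_face (a point): centre of the flat hub face, 64 mm above the stand's underside; axes of the base. On the face stand a 19 mm centre pilot (full width to 20 mm above the face, tapered nose up to 34 mm) and four 7.5 mm studs, 90 degrees apart on a 46 mm circle. A push or knock of the disc on the stand above 55 N counts as forced
- stud_ends (a point): point on the hub axis level with the ends of the four studs, 18 mm above hub_face: the hat's floor stops here while the holes do not match. With the studs in the holes it slides down until four sprung brass balls in the pilot stop it 8 to 11 mm above the face; a push of 5 to 15 N carries it past them and they then hold it down
- dial_stand: dial indicator on a magnetic base with a post, 131 x 97 x 226 mm, standing behind the run-out stand; origin at the middle of its underside; not to be disturbed
- caliper: vernier caliper, 62 x 211 x 8 mm, lying at the left; origin at the middle of its underside; not to be disturbed
- micrometer: micrometer with green frame, 47 x 124 x 16 mm, lying behind the disc; origin at the middle of its underside; not to be disturbed

How it is judged:
By the outcome, as a careful person would: the job done as asked, in the order asked, and still so for the second after the job is handed in, with the robot touching nothing.
It also fails if it takes over 72 s, if anything falls off the work surface, if the arm or the gripper's body presses on something with over 40 N, if the wrist force passes 120 N, or if a joint passes its speed limit or range.

### The arm

A 6-joint arm with a two-finger parallel gripper is mounted at the origin on a cart in front of the work surface, level with it; the furniture and walls round the work are solid. World frame = base frame: x ahead of the robot, y to its left, z up, the work surface at z = 0. Lengths are in m, angles in rad, forces in N, time in s.
With the tool pointing down it reaches from about 0.35 to 0.975 m from the base axis. Payload 4.9 kg.
Tool frame: the origin (TCP) lies on the mounting face of the last link; the fingertips stand 173 mm ahead of it and the grasp point (between the pads) lies 155 mm ahead of it (tcp_to_grasp is the distance from the TCP to the grasp point, in m); z points along the fingers, y is the line along which they close (so a half turn about z gives the same grasp; the last joint's range is limited). The gripper opens to 85 mm and grips with 20 to 120 N. Pads are 22 mm wide; open, the fingers measure 114 mm over their backs; the gripper's body (76 mm by 85 mm) begins 54 mm behind the grasp point. The pads swing forward as they close: fully open they stand 13 mm farther back than shut.
Start: joints at [1.151, 0.053, 1.613, -0, 1.476, -0.119], TCP at [0.185, 0.597, 0.405] pointing down, gripper open.
Joint ranges: [-3.01, 3.01], [-1.01, 2.22], [0.06, 2.58], [-1.02, 4.17], [0.09, 2.62], [-3.14, 3.14]. Speed limits (rad/s): [2.57, 2.57, 3.14, 3.14, 3.14, 3.14].

### API

Orientations are given as a rotation vector (axis times angle).
In Python, from station import get_obs, get_image, calibration, finish_job, tcp_to_grasp gives the robot as it stands. The module is installed in compiled form; this text tells all that it offers.
- The arm moves only by the tool arm_command, never from a script. Its argument "plan" is a list that holds one entry, the list of rows, each a list of 6 numbers: the shift along the tool's x, y, z in cm, then the turn, a rotation vector about the tool's x, y, z in rad. A call has 1 to 12 rows; each row is the pose to reach, as a shift and turn from the pose commanded when the call began, along the tool's axes at that moment; what a row does not reach only later rows make up. A row lasts 1/12 s, in which the tool goes at most 41.7 mm and 7.16 degrees, less where a joint would pass 70% of its speed; a pose out of reach is approached as far as the arm can. A call with a gripper value outside its range is refused whole. "gripper" is the closure, from -1 (fully open) to 1 (shut), set as the call begins (left out, the last holds). The fingers move at their own pace and stop on an object; "force" is the grip in N (left out, the last holds). Time passes only in rows, so rows that repeat a pose let the fingers close. It gives the time, the measured TCP pose, the force, the opening and the grip force at its end, in the units of the state.
- get_obs(): the state, without advancing time (a new reading comes with each control period).
- get_image(name): name is "scene" or "top" or "wrist"; returns (picture, depth): 480x640x3 uint8, blue, green, red; 480x640 float32, m along the optical axis (not along the pixel's ray), 0 where there is no reading.
- calibration(name): a dict with "fx", "fy", "cx", "cy" (pixels), "pose" (4x4, takes a point from camera to world coordinates). Camera axes: x right, y up, looking along -z (the intrinsics and any distortion apply to the point x, -y, -z); pixel columns grow to the right and rows downward; lengths in m; the calibration is good to about 2 mm. A picture is of the moment at which its call begins: read the wrist's pose just before it. calibration takes no time and is no camera call; for the wrist camera it gives the pose at the moment of the call.
- finish_job(): hands the job in; it is judged then, once.
The state is a dict: "t": time; "q": joint angles; "dq": joint speeds; "effort": joint torques, N m; "tool_pos": TCP position; "tool_rot": TCP orientation; "contact_force": force on the tool from outside, world axes, zero at the start; "wrist_torque": the same for the moment, N m; "opening": finger opening in m; "grip_force": force on a finger pad.
Only numpy, scipy, OpenCV 4.12 (cv2) and the standard library are available. Lean on these libraries where they do the work, as an engineer would, in place of code of your own. Each camera call takes 0.05 s, during which the arm holds its last target. There are 200 camera calls.

## Working session

There is one attempt and no reset: what is moved stays moved. The work goes in short steps, Python scripts to look and compute and a tool call to move; the robot and the scene stay as the last step left them, time stands still between calls to the robot, and variables do not carry over. Pictures are saved under pics/ and viewed, at most 10 in all, crops included, and the job is handed in when it is done.

Besides the shell and the picture viewer there is one more tool, called after ">>>" as name([rows], argument=value, ...), one row to a line, values as JSON. arm_command: Moves the arm, as the interface text tells. Its arguments: {"type":"object","properties":{"plan":{"type":"array"},"gripper":{"type":"number"},"force":{"type":"number"}},"required":["plan"]}

```bash
mkdir -p pics
cat > h.py <<'E'
import numpy as np,cv2
from station import *
from scipy.spatial.transform import Rotation as R
def cloud(n,d,c=None):
    c=c or calibration(n); v,u=np.mgrid[0:480,0:640]
    p=np.stack([(u-c['cx'])/c['fx']*d,-(v-c['cy'])/c['fy']*d,-d,np.ones_like(d)],-1)
    return (p@np.array(c['pose']).T)[...,:3]
E
python3 - <<'E'
from h import *
o=get_obs();print(o);print(tcp_to_grasp)
for n in("scene","top"):
    im,d=get_image(n);c=calibration(n);print(n,c)
    cv2.imwrite(f'pics/{n}1.png',im);np.savez(f'{n}1.npz',im=im,d=d,P=cloud(n,d,c))
E
```

```text
{'t': 0.0, 'q': array([ 1.15103998e+00,  5.33534270e-02,  1.61431358e+00, -1.68340485e-05,
        1.47601278e+00, -1.18992404e-01]), 'dq': array([-0.00078927,  0.00046289, -0.0008571 ,  0.00065198, -0.00095754,
        0.00045363]), 'effort': array([ 1.11665024e-03, -3.93677258e+01, -3.70179069e+01, -7.78687195e-05,
        6.96096671e-03, -2.32133289e-05]), 'tool_pos': array([0.18503977, 0.59669132, 0.40345309]), 'tool_rot': array([-0.4705767 , -3.105602  ,  0.00316669]), 'contact_force': array([-0.93089042, -0.16394975, -0.60330645]), 'wrist_torque': array([0.02308173, 0.02416971, 0.00418452]), 'grip_force': 0.0, 'opening': 0.08505059345849425}
0.1547
scene {'fx': 502.7914724647049, 'fy': 502.7914724647049, 'cx': 313.99717760442604, 'cy': 239.84903290866933, 'pose': array([[ 0.58683635,  0.54150019, -0.60199722,  0.09041533],
       [-0.80969005,  0.38784469, -0.44042992, -0.1450518 ],
       [-0.00501146,  0.74589144,  0.66604868,  0.68844741],
       [ 0.        ,  0.        ,  0.        ,  1.        ]])}
top {'fx': 471.11852619144895, 'fy': 471.11852619144895, 'cx': 325.0007223824532, 'cy': 243.54714030339537, 'pose': array([[ 0.00960849,  0.99085365, -0.13459838,  0.49754346],
       [-0.99991289,  0.01073885,  0.00767447,  0.26119522],
       [ 0.00904971,  0.13451291,  0.99087052,  1.00503771],
       [ 0.        ,  0.        ,  0.        ,  1.        ]])}
```

View pics/scene1.png

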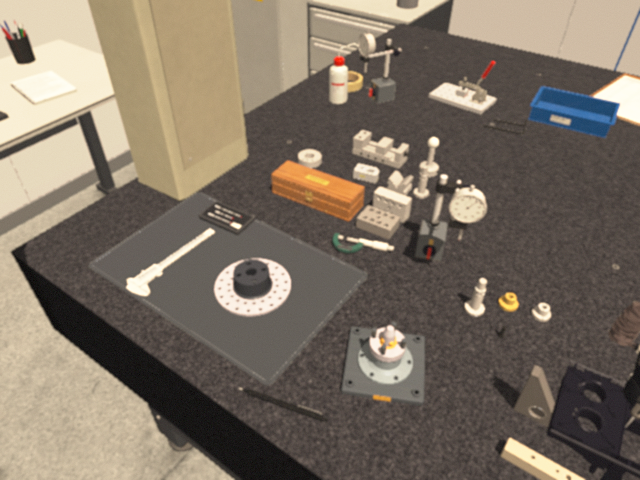

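View pics/top1.png

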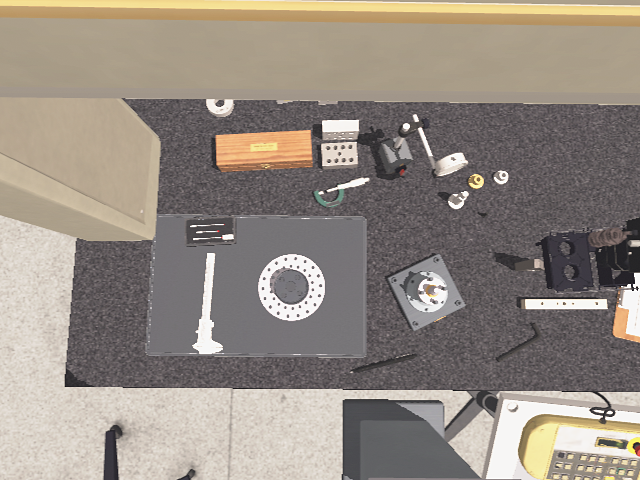

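The scene view shows the disc at (252,285) with its hat, and the stand at (388,350) with the indicator behind it. In the top view the disc is at (292,287), hat (292,286), and the hub at (432,290); the caliper (208,305) and micrometer (343,192) are clear of both. Next: heights and centres.

Run:
```python
from h import *
def circ(p):
    A=np.c_[2*p,np.ones(len(p))];s=np.linalg.lstsq(A,(p**2).sum(1),rcond=None)[0]
    return s[:2],np.sqrt(s[2]+s[:2]@s[:2])
for n in("top","scene"):
    z=np.load(n+'1.npz');P=z['P'];v=P[z['d']>0]
    print(n,'table',np.median(v[(abs(v[:,0]-.45)<.15)&(abs(v[:,1]-.3)<.3)&(abs(v[:,2])<.01)][:,2]))
    for nm,w in(("disc",[(292,287),(252,285)]),("hub",[(432,290),(388,350)])):
        u,r=w[n=="scene"];Q=P[r-60:r+60,u-60:u+60].reshape(-1,3)
        for lo,hi in([(.004,.014),(.030,.05)] if nm=="disc" else [(.01,.018),(.055,.07),(.07,.1)]):
            s=Q[(Q[:,2]>lo)&(Q[:,2]<hi)][:,:2].astype(np.float32); zz=Q[(Q[:,2]>lo)&(Q[:,2]<hi)][:,2]
            if len(s)<8: continue
            (c,rad)=cv2.minEnclosingCircle(s);b=cv2.minAreaRect(s)
            print(nm,lo,len(s),'z',zz.mean().round(4),np.percentile(zz,[50,90]).round(4),'mean',s.mean(0),'enc',np.round(c,4),round(rad,4),'rect',b)
    u,r=[(360,250),(320,290)][n=="scene"],0
c=calibration('top')
im=np.load('top1.npz')['im']
a=cv2.resize(im[245:330,250:335],None,fx=4.7,fy=4.7,interpolation=3);b=cv2.resize(im[245:330,390:475],None,fx=4.7,fy=4.7,interpolation=3)
cv2.imwrite('pics/crop1.png',np.hstack([a,b]))
```

```text
top table 0.0011143195043484821
disc 0.004 3712 z 0.0069 [0.0067 0.0099] mean [0.5405494 0.323086 ] enc [0.5471 0.323 ] 0.1755 rect ((0.5432419776916504, 0.3240510821342468), (0.25140875577926636, 0.2547815442085266), 0.5094307065010071)
disc 0.03 690 z 0.0416 [0.0417 0.0439] mean [0.54031533 0.32255435] enc [0.5406 0.3227] 0.033 rect ((0.5404893755912781, 0.32250702381134033), (0.06483220309019089, 0.064874567091465), 77.98968505859375)
hub 0.01 2102 z 0.0139 [0.0139 0.0163] mean [0.5324318  0.04110434] enc [0.533  0.0399] 0.0851 rect ((0.5330944657325745, 0.03936643525958061), (0.12392264604568481, 0.12434600293636322), 25.859905242919922)
hub 0.055 446 z 0.0635 [0.0638 0.0658] mean [0.53296363 0.04101673] enc [0.5333 0.0396] 0.0276 rect ((0.5333547592163086, 0.04018547385931015), (0.05365094915032387, 0.05317118391394615), 0.9734358787536621)
hub 0.07 169 z 0.0841 [0.0823 0.0971] mean [0.5327848  0.04128943] enc [0.5337 0.0402] 0.0265 rect ((0.5333244204521179, 0.040009498596191406), (0.039480168372392654, 0.03962107002735138), 55.010841369628906)
scene table 0.0021226344559607813
[... 337 characters left out ...]
255334854126), (0.06720118224620819, 0.06587161123752594), 40.72968292236328)
hub 0.01 2848 z 0.0149 [0.0149 0.0166] mean [0.5165113  0.03382149] enc [0.5295 0.0411] 0.0857 rect ((0.53052818775177, 0.041349899023771286), (0.12574398517608643, 0.12370823323726654), 26.205509185791016)
hub 0.055 658 z 0.0641 [0.0648 0.0666] mean [0.5237732  0.03840151] enc [0.5314 0.0418] 0.0288 rect ((0.5307739973068237, 0.040319837629795074), (0.05297216400504112, 0.055519841611385345), 83.188720703125)
hub 0.07 372 z 0.0829 [0.0822 0.095 ] mean [0.5269514  0.03971723] enc [0.5302 0.0412] 0.0271 rect ((0.5306684374809265, 0.040925122797489166), (0.041093017905950546, 0.040508758276700974), 56.88404846191406)
```

View pics/crop1.png

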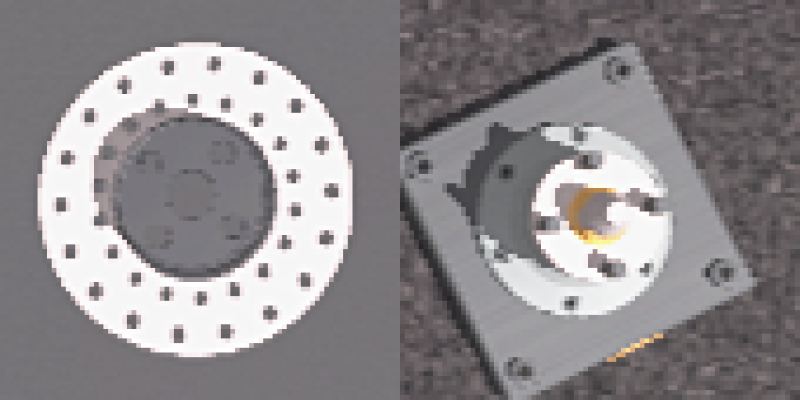

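Both views agree: disc near (0.539,0.323) with hat top 0.043, and hub near (0.532,0.040) with face 0.064, as the text says. In the crop the hat holes lie at (222,153) and so on around (192,193), about −37°. The studs, at (590,160), (648,203), (610,268) and (547,222), give about 11°. I'll look at both from close with the wrist camera, hub first.

```bash
cat >> h.py <<'E'
def row(pos,yaw):
    """row for a TCP target (world) tool down, tool y axis at world angle yaw(deg, mod 180)"""
    o=get_obs();M=R.from_rotvec(o['tool_rot']);m=M.as_matrix()
    y0=np.degrees(np.arctan2(m[1,1],m[0,1]));
    a=np.radians(yaw);Y=[np.cos(a),np.sin(a),0];Z=[0,0,-1];X=np.cross(Y,Z)
    T=R.from_matrix(np.c_[X,Y,Z])
    print('t',o['t'],'pos',o['tool_pos'].round(4),'yaw',y0.round(2),'tiltz',m[:,2].round(4),'F',o['contact_force'].round(1),'T',o['wrist_torque'].round(2),'q6',o['q'][5].round(2))
    print('row cm',(m.T@(np.array(pos)-o['tool_pos'])*100).round(2),(M.inv()*T).as_rotvec().round(3))
E
python3 - <<'E'
from h import *
o=get_obs();m=R.from_rotvec(o['tool_rot']).as_matrix();c=calibration('wrist');print(m.round(3))
print('cam in tool',(m.T@(np.array(c['pose'])[:3,3]-o['tool_pos'])).round(4),(m.T@np.array(c['pose'])[:3,:3]).round(3),c['fx'])
y=np.degrees(np.arctan2(m[1,1],m[0,1]))
row([.532,.041,.40],y+0)
E
```

```text
[[-0.955  0.296 -0.001]
 [ 0.296  0.955 -0.002]
 [ 0.    -0.002 -1.   ]]
cam in tool [ 0.0669 -0.0007  0.0301] [[ 0.001  0.964  0.265]
 [ 1.    -0.001  0.   ]
 [ 0.     0.265 -0.964]] 362.08796904206105
t 0.1 pos [0.1851 0.5967 0.4036] yaw 72.76 tiltz [-8.0e-04 -1.7e-03 -1.0e+00] F [ 0.5 -0.2  0.1] T [-0.01  0.01 -0.03] q6 -0.12
row cm [-49.6  -42.8    0.43] [-0.002 -0.    -0.   ]
```

>>> arm_command([
  [[-4,-3.5,0,0,0,0],[-7,-6,0,0,0,0],[-10,-8.6,0,0,0,0],[-13,-11.2,0,0,0,0],[-16,-13.8,0,0,0,0],[-19,-16.4,0,0,0,0],[-22,-19,0,0,0,0],[-25,-21.6,0,0,0,0],[-28,-24.2,0,0,0,0],[-31,-26.8,0,0,0,0],[-34,-29.4,0,0,0,0],[-37,-32,0,0,0,0]],
], gripper=-1)

```text
t: 1.1
tool_pos: [0.4441, 0.1798, 0.4044]
tool_rot: [-0.471, -3.106, -0.0]
contact_force: [-0.2, 0.4, -0.5]
opening: 0.0853
grip_force: 0.0
```

>>> arm_command([
  [[-3,-2.6,0,0,0,0],[-6,-5.2,0,0,0,0],[-9,-7.8,0,0,0,0],[-11.5,-10,0,0,0,0],[-12.6,-10.8,0,0,0,0],[-12.6,-10.8,0,0,0,0],[-12.6,-10.8,0,0,0,0]],
])

```text
t: 1.68
tool_pos: [0.532, 0.0411, 0.4041]
tool_rot: [-0.472, -3.104, -0.001]
contact_force: [-0.2, 0.2, -0.6]
opening: 0.0853
grip_force: 0.0
```

Run:
```python
from h import *
row([.532,.041,.40],73)
c=calibration('wrist');im,d=get_image('wrist');P=cloud('wrist',d,c);np.savez('w1.npz',im=im,d=d,P=P)
cv2.imwrite('pics/w1.png',im)
for lo,hi in((.058,.07),(.078,.084)):
    s=P[(d>0)&(P[...,2]>lo)&(P[...,2]<hi)&(np.hypot(P[...,0]-.532,P[...,1]-.041)<.05)]
    print(lo,len(s),s.mean(0),cv2.minEnclosingCircle(s[:,:2].astype(np.float32)))
    if lo>.07:
        a=np.degrees(np.arctan2(s[:,1]-.041,s[:,0]-.532));print(np.sort(a)[::max(1,len(a)//40)].round())
```

```text
t 1.6833 pos [0.532  0.0411 0.4041] yaw 72.7 tiltz [-1.5e-03  8.0e-04 -1.0e+00] F [-0.2  0.2 -0.6] T [-0.01 -0.01  0.05] q6 -1.33
row cm [ 0.   -0.01  0.41] [ 0.    -0.002 -0.005]
0.058 2196 [0.53143431 0.0398501  0.06474201] ((0.5331032276153564, 0.0393257774412632), 0.027622196823358536)
0.078 322 [0.53161856 0.03996836 0.08208593] ((0.5328719615936279, 0.039490144699811935), 0.02681824006140232)
[-175. -172. -170. -169. -167. -165. -164. -162. -161. -159. -156. -105.
  -85.  -83.  -81.  -79.  -78.  -76.  -74.  -72.   -1.    1.    3.    4.
    6.    8.   10.   12.   14.   91.   93.   96.   97.   99.  101.  103.
  105.  107.  108.  135.  173.]
```

View pics/w1.png

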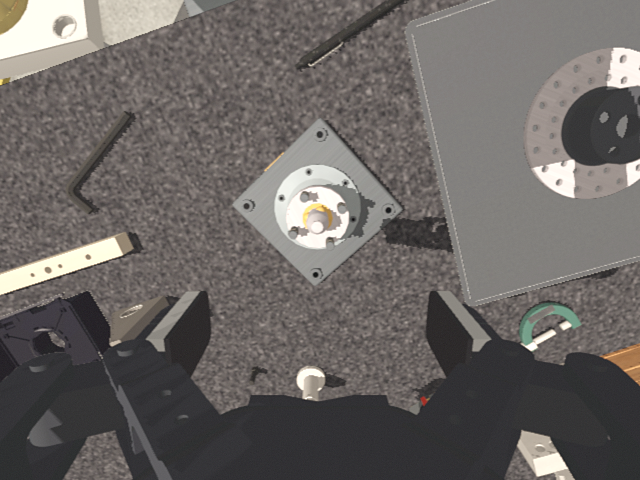

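The wrist view shows the hub at (317,215), with studs at about (304,196), (342,208), (330,240) and (293,234). I'll fit the studs and work out the move to above the disc.

Run:
```python
from h import *
from scipy.optimize import minimize
for f in('w1','top1'):
    z=np.load(f+'.npz');P=z['P'];d=z['d']
    c0=np.array([.533,.0395]);s=P[(d>0)&(P[...,2]>.0795)&(P[...,2]<.0845)];r=np.hypot(*(s[:,:2]-c0).T);s=s[(r<.03)&(r>.017),:2]
    a=np.degrees(np.arctan2(*(s-c0).T[::-1]));C=[]
    for k in(10,100,190,280):
        t=s[abs((a-k+180)%360-180)<25].astype(np.float32);e=cv2.minEnclosingCircle(t);C.append(e[0]);print(len(t),np.round(e[0],4),round(e[1],4),t.mean(0).round(4))
    C=np.array(C);c=C.mean(0);v=C-c
    print(f,'centre',c.round(4),'ang',((np.degrees(np.arctan2(v[:,1],v[:,0]))-[0,90,180,270])%360).round(1),'r',np.hypot(*v.T).round(4))
row([.539,.3235,.36],73)
```

```text
68 [0.556  0.0436] 0.0038 [0.555  0.0436]
71 [0.5291 0.0615] 0.0038 [0.5284 0.062 ]
73 [0.5108 0.0351] 0.0036 [0.5102 0.0352]
71 [0.5372 0.0168] 0.004 [0.5369 0.017 ]
w1 centre [0.5333 0.0392] ang [10.8 10.6 10.5  9.9] r [0.0231 0.0226 0.0228 0.0227]
9 [0.5551 0.0432] 0.0029 [0.5551 0.0433]
13 [0.5285 0.0624] 0.0032 [0.5289 0.0625]
11 [0.5104 0.0352] 0.0036 [0.511  0.0356]
9 [0.5368 0.0154] 0.0032 [0.5371 0.0163]
top1 centre [0.5327 0.0391] ang [10.5 10.1  9.9  9.8] r [0.0228 0.0237 0.0227 0.024 ]
t 1.7333 pos [0.5317 0.0418 0.4042] yaw 72.79 tiltz [-1.3e-03  7.0e-04 -1.0e+00] F [-0.7  1.1 -0.2] T [0.03 0.03 0.02] q6 -1.33
row cm [ 7.63 27.12  4.44] [ 0.    -0.001 -0.004]
```

>>> arm_command([
  [[1,3.3,0.5,0,0,0],[2,6.6,1,0,0,0],[3,10,1.5,0,0,0],[4,13.4,2,0,0,0],[5,16.8,2.6,0,0,0],[6,20.2,3.2,0,0,0],[7,23.6,3.8,0,0,0],[7.6,26,4.2,0,0,0],[7.6,27,4.4,0,0,0],[7.6,27.1,4.4,0,0,0],[7.6,27.1,4.4,0,0,0]],
])

```text
t: 2.65
tool_pos: [0.539, 0.3232, 0.3606]
tool_rot: [-0.467, -3.106, 0.001]
contact_force: [0.2, -1.2, -0.8]
opening: 0.0854
grip_force: 0.0
```

Run:
```python
from h import *
row([.539,.3235,.36],73)
c=calibration('wrist');im,d=get_image('wrist');P=cloud('wrist',d,c);np.savez('w2.npz',im=im,d=d,P=P)
g0=np.array([.539,.3235])
for lo,hi,r0 in((.038,.047,.04),(.006,.012,.09)):
    s=P[(d>0)&(P[...,2]>lo)&(P[...,2]<hi)&(np.hypot(P[...,0]-g0[0],P[...,1]-g0[1])<r0)]
    print(lo,len(s),np.median(s[:,2]),cv2.minEnclosingCircle(s[:,:2].astype(np.float32)))
# rectified view of the plane z=.042, 120mm square, 5px/mm, image right=-y, up=+x
n=600;px=np.arange(n);X=g0[0]+.06-px/5000;Y=g0[1]+.06-px/5000
YY,XX=np.meshgrid(Y,X);W=np.stack([XX,YY,np.full_like(XX,.042),np.ones_like(XX)],-1)@np.linalg.inv(c['pose']).T
u=c['fx']*W[...,0]/-W[...,2]+c['cx'];v=c['fy']*-W[...,1]/-W[...,2]+c['cy']
cv2.imwrite('pics/rect2.png',cv2.convertScaleAbs(cv2.remap(im,u.astype(np.float32),v.astype(np.float32),1),alpha=1.5))
```

```text
t 2.65 pos [0.539  0.3232 0.3606] yaw 72.88 tiltz [-4.e-04 -7.e-04 -1.e+00] F [ 0.2 -1.2 -0.8] T [0.03 0.   0.05] q6 -0.85
row cm [0.01 0.02 0.06] [-0.001 -0.    -0.002]
0.038 4198 0.04280588509933311 ((0.5402766466140747, 0.3231768012046814), 0.03323410823941231)
0.006 11807 0.008941647743777204 ((0.5404064655303955, 0.32282450795173645), 0.07031820714473724)
```

View pics/rect2.png

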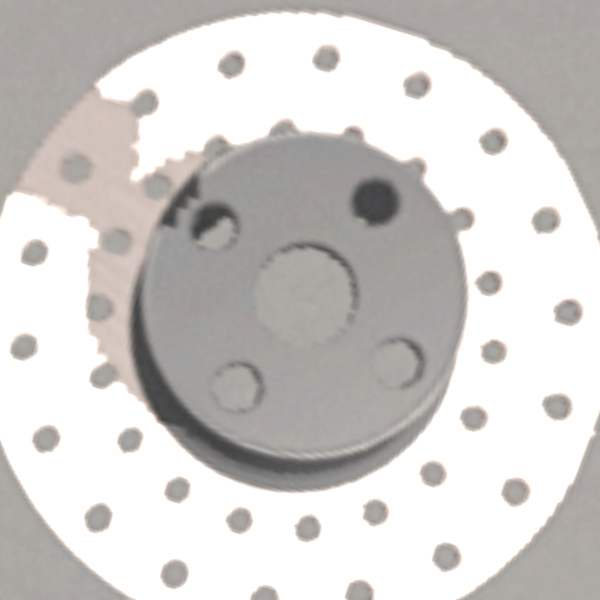

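The rectified view shows the bore at (306,295) and the holes at (376,202), (398,363), (238,388) and (214,227). That puts the axis at about (0.540,0.3228) with a hole at −36.5°, and the hat top measures 0.0428. The disc therefore has to turn −43°. I'll descend and grasp now.

>>> arm_command([
  [[-0.1,0,3,0,0,0],[-0.1,0,6,0,0,0],[-0.1,0,9,0,0,0],[-0.1,0,12,0,0,0],[-0.1,0,14.5,0,0,0],[-0.1,0,16.5,0,0,0],[-0.1,0,17.5,0,0,0],[-0.1,0,17.9,0,0,0],[-0.1,0,17.9,0,0,0],[-0.1,0,17.9,0,0,0]],
])

```text
t: 3.53
tool_pos: [0.5415, 0.3221, 0.1834]
tool_rot: [0.471, 3.104, 0.002]
contact_force: [0.9, -0.2, 0.3]
opening: 0.0853
grip_force: 0.0
```

>>> arm_command([
  [[0,0,0,0,0,0],[0,0,0,0,0,0],[0,0,0,0,0,0],[0,0,0,0,0,0],[0,0,0,0,0,0],[0,0,0,0,0,0],[0,0,0,0,0,0],[0,0,0,0,0,0]],
], gripper=1, force=50)

```text
t: 4.2
tool_pos: [0.5417, 0.3228, 0.1841]
tool_rot: [0.47, 3.103, 0.003]
contact_force: [-0.9, -0.8, 6.3]
opening: 0.0639
grip_force: 58.4
```

>>> arm_command([
  [[0,0,-0.5,0,0,0],[0,0,-1.5,0,0,0],[0,0,-3,0,0,0],[0,0,-5,0,0,0],[0,0,-7.5,0,0,0],[0,0,-10,0,0,0],[0,0,-12.5,0,0,0],[0,0,-14,0,0,0],[0,0,-14.8,0,0,0],[0,0,-15,0,0,0],[0,0,-15,0,0,0]],
])

```text
t: 5.12
tool_pos: [0.5405, 0.3222, 0.3314]
tool_rot: [-0.471, -3.106, 0.0]
contact_force: [-0.8, 0.1, -5.5]
opening: 0.0641
grip_force: 57.2
```

Run:
```python
from h import *
row([.5331,.0392,.30],30)
c=calibration('wrist');im,d=get_image('wrist');P=cloud('wrist',d,c);np.savez('w3.npz',im=im,d=d,P=P)
cv2.imwrite('pics/w3.png',im)
```

```text
t 5.1167 pos [0.5405 0.3222 0.3314] yaw 72.77 tiltz [-4.e-04 -2.e-04 -1.e+00] F [-0.8  0.1 -5.5] T [ 0.03  0.02 -0.02] q6 -0.85
row cm [ -7.67 -27.24   3.15] [-0.    -0.     0.746]
```

View pics/w3.png

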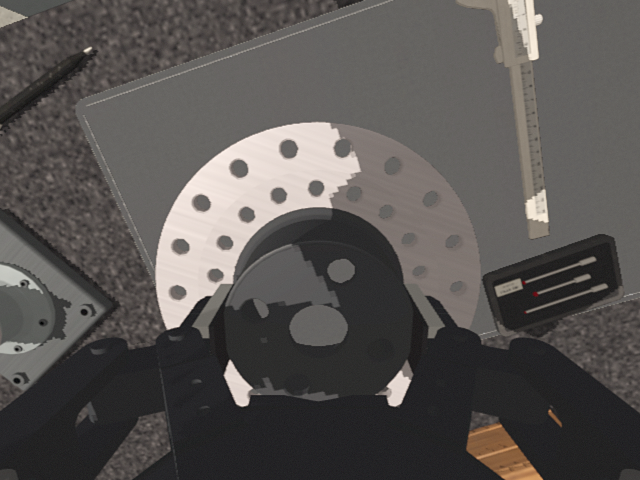

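The disc is held level and lifted (5.5 N). The bore is at (319,327) and holes show at (341,270) and (258,308). I'll work out the disc's pose in the tool frame.

Run:
```python
from h import *
from scipy.optimize import least_squares
z=np.load('w3.npz');P=z['P'];d=z['d'];im=z['im'];c=calibration('wrist')
o=get_obs();m=R.from_rotvec(o['tool_rot']).as_matrix()
T=(P-o['tool_pos'])@m; T[d<=0]=np.nan
ok=d>0
tz=T[...,2];rr=np.hypot(T[...,0],T[...,1])
ht=T[250:380,270:370].reshape(-1,3);ht=ht[(ht[:,2]>.12)&(ht[:,2]<.155)];A=np.c_[ht[:,:2],np.ones(len(ht))]
pl=np.linalg.lstsq(A,ht[:,2],rcond=None)[0];print('hat plane',pl.round(4))
ring=ok&(abs(tz-(pl[2]+.034))<.006)&(rr<.08)
pr=T[ring];A=np.c_[pr[:,:2],np.ones(len(pr))];pl2=np.linalg.lstsq(A,pr[:,2],rcond=None)[0];print('ring plane',pl2.round(4))
# outer rim
ct=max(cv2.findContours(ring.astype(np.uint8),0,1)[0],key=len)[:,0]
q=T[ct[:,1],ct[:,0],:2];q=q[np.hypot(*q.T)>.06]
f=least_squares(lambda p:np.hypot(q[:,0]-p[0],q[:,1]-p[1])-.07,[0,0],loss='soft_l1',f_scale=.001);print('rim centre tool mm',f.x*1e3,'n',len(q),'rms',np.sqrt((f.fun**2).mean()))
# pixel rays on hat plane
def px(u,v,zz):
    r=np.array(c['pose'])[:3,:3]@[(u-c['cx'])/c['fx'],-(v-c['cy'])/c['fy'],-1];r=m.T@r;p=m.T@(np.array(c['pose'])[:3,3]-o['tool_pos'])
    return (p+r*(zz-p[2])/r[2])[:2]*1e3
for zz in(pl[2],pl[2]+.004):
    b=px(319,327,zz);print('bore',b.round(1))
    for u,v in((341,270),(258,308),(379,348)):
        w=px(u,v,zz);print(w.round(1),np.hypot(*(w-b)).round(1),np.degrees(np.arctan2(*(w-b)[::-1])).round(1))
cv2.imwrite('pics/c3.png',cv2.convertScaleAbs(cv2.resize(im[225:405,210:430],None,fx=3.3,fy=3.3,interpolation=3),alpha=2.2))
```

```text
hat plane [-0.0177 -0.0038  0.1404]
ring plane [-0.0035  0.0012  0.174 ]
rim centre tool mm [ 1.44367111 -0.14534663] n 592 rms 0.001456054226647367
bore [ 4.4 -0.4]
[25.   6.7] 21.8 19.0
[ 11.5 -20.8] 21.6 -70.9
[-3.7 20.4] 22.2 111.3
bore [ 2.1 -0.3]
[23.5  7. ] 22.6 19.0
[  9.5 -21.5] 22.4 -70.9
[-6.2 21.1] 23.0 111.3
```

View pics/c3.png

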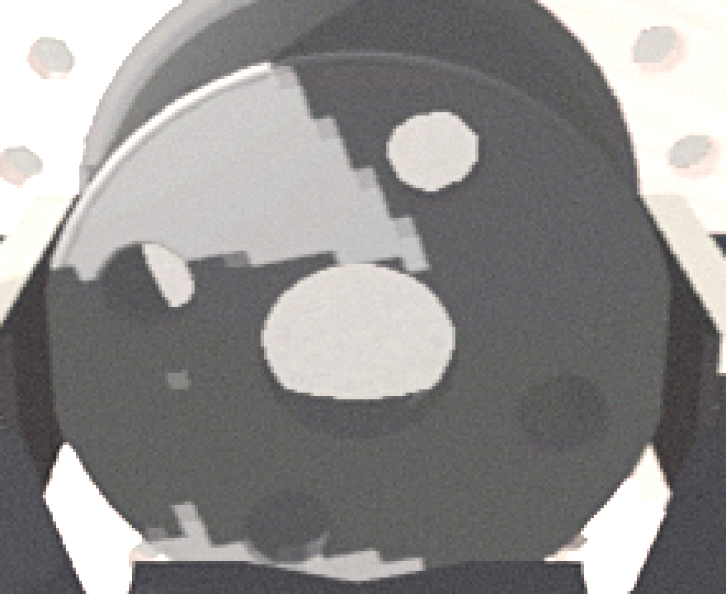

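Revised readings from the crop: bore at (319,331) and holes at (341,271), (255,309), (381,349) and (297,386). The disc axis is about +1.7 mm along tool x, with a hole at −36.4° world. The tool should go to yaw 29.7° at TCP (0.534,0.038).

>>> arm_command([
  [[-0.7,-2.5,0,0,0,0.05],[-1.4,-5,0.2,0,0,0.13],[-2.1,-7.5,0.6,0,0,0.21],[-2.8,-10,1,0,0,0.29],[-3.6,-12.5,1.4,0,0,0.37],[-4.3,-15,1.8,0,0,0.45],[-5,-17.5,2.2,0,0,0.53],[-5.7,-20,2.5,0,0,0.61],[-6.4,-22.5,2.7,0,0,0.67],[-7.1,-25,3,0,0,0.72],[-7.6,-26.8,3,0,0,0.75],[-7.7,-27.3,3,0,0,0.75]],
])

```text
t: 6.17
tool_pos: [0.5325, 0.0363, 0.2991]
tool_rot: [-1.579, -2.712, 0.005]
contact_force: [0.3, 0.1, -5.6]
opening: 0.0645
grip_force: 57.7
```

>>> arm_command([
  [[0,0,0,0,0,0],[0,0,0,0,0,0],[0,0,0,0,0,0]],
])

```text
t: 6.42
tool_pos: [0.5332, 0.0395, 0.301]
tool_rot: [-1.574, -2.718, 0.0]
contact_force: [-0.4, 0.5, -5.9]
opening: 0.0643
grip_force: 57.7
```

Run:
```python
from h import *
row([.5341,.0378,.245],29.7)
for n in("scene","top"):
    im,d=get_image(n);np.savez(n+'2.npz',im=im,d=d,P=cloud(n,d))
```

```text
t 6.4167 pos [0.5332 0.0395 0.301 ] yaw 29.86 tiltz [-1.2e-03  7.0e-04 -1.0e+00] F [-0.4  0.5 -5.9] T [0.   0.01 0.02] q6 -0.59
row cm [-0.2 -0.   5.6] [-0.001 -0.001  0.003]
```

>>> arm_command([
  [[-0.2,0,1,0,0,0.003],[-0.2,0,2.5,0,0,0.003],[-0.2,0,4,0,0,0.003],[-0.2,0,5,0,0,0.003],[-0.2,0,5.4,0,0,0.003],[-0.2,0,5.6,0,0,0.003],[-0.2,0,5.6,0,0,0.003],[-0.2,0,5.6,0,0,0.003]],
])

```text
t: 7.18
tool_pos: [0.5348, 0.037, 0.2465]
tool_rot: [1.579, 2.715, 0.001]
contact_force: [-0.2, 0.3, -5.3]
opening: 0.0637
grip_force: 57.6
```

>>> arm_command([
  [[0,0,0.2,0,0,0],[0,0,0.4,0,0,0],[0,0,0.6,0,0,0],[0,0,0.8,0,0,0],[0,0,0.9,0,0,0],[0,0,1,0,0,0],[0,0,1,0,0,0]],
])

```text
t: 7.77
tool_pos: [0.5343, 0.0369, 0.2354]
tool_rot: [-1.58, -2.715, 0.0]
contact_force: [0.5, -0.3, -6.1]
opening: 0.064
grip_force: 57.6
```

>>> arm_command([
  [[0,0,0.15,0,0,0],[0,0,0.3,0,0,0],[0,0,0.45,0,0,0],[0,0,0.55,0,0,0],[0,0,0.6,0,0,0],[0,0,0.6,0,0,0]],
])

```text
t: 8.27
tool_pos: [0.5343, 0.037, 0.2295]
tool_rot: [-1.58, -2.715, 0.0]
contact_force: [-0.7, 0.1, -4.8]
opening: 0.064
grip_force: 57.6
```

Run:
```python
from h import *
row([.5341,.0378,.226],29.7)
```

```text
t 8.2667 pos [0.5343 0.037  0.2295] yaw 29.62 tiltz [-4.e-04  2.e-04 -1.e+00] F [-0.7  0.1 -4.8] T [ 0.09 -0.   -0.06] q6 -0.59
row cm [0.08 0.02 0.35] [-0.    -0.    -0.001]
```

>>> arm_command([
  [[0.03,0,0.1,0,0,0],[0.03,0,0.2,0,0,0],[0.03,0,0.25,0,0,0],[0.03,0,0.25,0,0,0]],
])

```text
t: 8.6
tool_pos: [0.5342, 0.0372, 0.227]
tool_rot: [-1.58, -2.715, 0.0]
contact_force: [1.3, -0.1, -6.3]
opening: 0.0639
grip_force: 57.6
```

>>> arm_command([
  [[0,0,0.1,0,0,0],[0,0,0.2,0,0,0],[0,0,0.2,0,0,0]],
])

```text
t: 8.85
tool_pos: [0.5342, 0.0372, 0.225]
tool_rot: [-1.58, -2.715, 0.0]
contact_force: [-0.5, -0.5, -5.4]
opening: 0.064
grip_force: 57.6
```

Run:
```python
from h import *
row([.5341,.0378,.226],29.7)
```

```text
t 8.85 pos [0.5342 0.0372 0.225 ] yaw 29.62 tiltz [-4.e-04 -0.e+00 -1.e+00] F [-0.5 -0.5 -5.4] T [0.01 0.01 0.01] q6 -0.59
row cm [ 0.06  0.02 -0.1 ] [-0.    -0.    -0.001]
```

>>> arm_command([
  [[0,0,0.1,0,0,0],[0,0,0.2,0,0,0],[0,0,0.2,0,0,0]],
])

```text
t: 9.1
tool_pos: [0.5341, 0.0372, 0.2229]
tool_rot: [-1.58, -2.715, 0.0]
contact_force: [-0.5, -0.3, -5.4]
opening: 0.0641
grip_force: 57.6
```

>>> arm_command([
  [[0,0,0.1,0,0,0],[0,0,0.2,0,0,0],[0,0,0.2,0,0,0]],
])

```text
t: 9.35
tool_pos: [0.5342, 0.0372, 0.221]
tool_rot: [-1.58, -2.715, 0.0]
contact_force: [0.1, 0.7, -5.6]
opening: 0.0641
grip_force: 57.6
```

>>> arm_command([
  [[0,0,0.1,0,0,0],[0,0,0.2,0,0,0],[0,0,0.2,0,0,0]],
])

```text
t: 9.6
tool_pos: [0.5345, 0.0373, 0.22]
tool_rot: [1.58, 2.715, 0.0]
contact_force: [-3.2, 0.2, 1.6]
opening: 0.064
grip_force: 58.5
```

>>> arm_command([
  [[0,0,0.1,0,0,0],[0,0,0.1,0,0,0],[0,0,0.1,0,0,0]],
])

```text
t: 9.85
tool_pos: [0.5346, 0.0373, 0.2196]
tool_rot: [1.579, 2.715, 0.0]
contact_force: [-5.0, 2.1, 5.7]
opening: 0.0638
grip_force: 59.1
```

Run:
```python
from h import *
row([.5341,.0378,.2084],29.7)
c=calibration('wrist')
im,d=get_image('scene');P=cloud('scene',d)
s=P[(d>0)&(np.hypot(P[...,0]-.533,P[...,1]-.039)<.068)&(np.hypot(P[...,0]-.533,P[...,1]-.039)>.045)&(P[...,2]>.025)&(P[...,2]<.075)]
print('ring top z',len(s),np.percentile(s[:,2],[25,50,75]).round(4),'seated expect',.064-.012-.018)
cv2.imwrite('pics/s4.png',cv2.resize(im[260:410,290:490],None,fx=4,fy=4,interpolation=3))
```

```text
t 9.85 pos [0.5346 0.0373 0.2196] yaw 29.63 tiltz [ 3.e-04  2.e-04 -1.e+00] F [-5.   2.1  5.7] T [0.19 0.82 0.08] q6 -0.59
row cm [ 0.07 -0.02  1.12] [ 0.     0.    -0.001]
ring top z 2370 [0.0438 0.0447 0.0455] seated expect 0.034
```

View pics/s4.png

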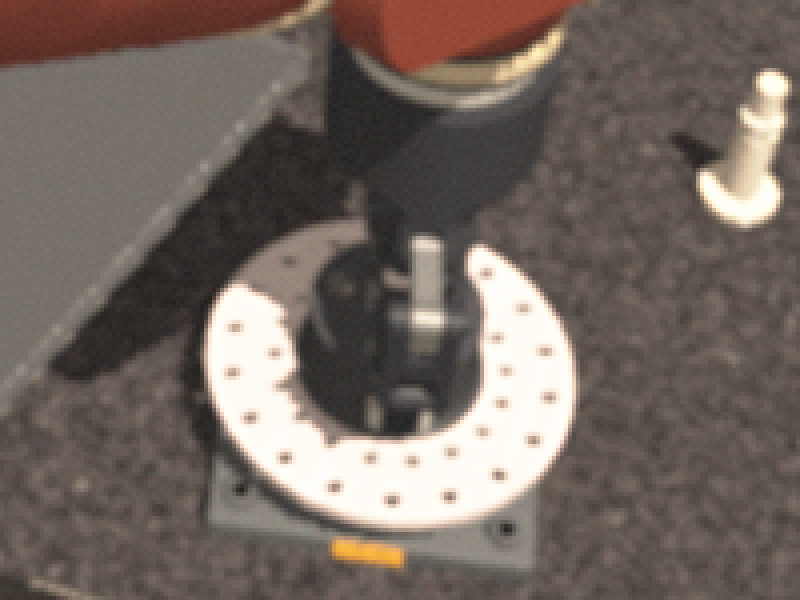

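The disc's ring top is at 0.0447, which is 10.7 mm above home, so the studs are in the holes and the floor rests on the catch balls. I'll ease the small side load, then press.

>>> arm_command([
  [[0.05,-0.03,0,0,0,0],[0.05,-0.03,0.1,0,0,0],[0.05,-0.03,0.2,0,0,0],[0.05,-0.03,0.2,0,0,0]],
])

```text
t: 10.23
tool_pos: [0.5346, 0.0376, 0.2179]
tool_rot: [1.579, 2.714, 0.002]
contact_force: [-2.9, 1.5, 6.4]
opening: 0.0642
grip_force: 59.1
```

>>> arm_command([
  [[0.02,-0.03,0.1,0,0,0],[0.02,-0.03,0.2,0,0,0],[0.02,-0.03,0.2,0,0,0]],
])

```text
t: 10.48
tool_pos: [0.5343, 0.0376, 0.2159]
tool_rot: [1.578, 2.713, 0.003]
contact_force: [-1.8, 1.5, 1.4]
opening: 0.0639
grip_force: 58.7
```

>>> arm_command([
  [[0,0,0.1,0,0,0],[0,0,0.2,0,0,0],[0,0,0.2,0,0,0]],
])

```text
t: 10.73
tool_pos: [0.5333, 0.0376, 0.2111]
tool_rot: [1.58, 2.715, 0.002]
contact_force: [4.6, 2.9, -8.8]
opening: 0.0642
grip_force: 57.3
```

Past the balls. I'll ease it down to the face with a light press.

>>> arm_command([
  [[0,0,0.1,0,0,0],[0,0,0.2,0,0,0],[0,0,0.3,0,0,0],[0,0,0.3,0,0,0]],
])

```text
t: 11.07
tool_pos: [0.5334, 0.0376, 0.2099]
tool_rot: [-1.579, -2.714, 0.001]
contact_force: [-4.1, 1.9, 5.3]
opening: 0.0636
grip_force: 58.8
```

>>> arm_command([
  [[0,0,0.1,0,0,0],[0,0,0.2,0,0,0],[0,0,0.2,0,0,0]],
])

```text
t: 11.32
tool_pos: [0.5337, 0.0376, 0.2099]
tool_rot: [-1.578, -2.714, 0.002]
contact_force: [-11.8, 1.4, 17.3]
opening: 0.0639
grip_force: 60.2
```

```bash
cat > chk.py <<'E'
from h import *
row([.5341,.0378,.2084],29.7)
for n in('scene','top'):
    im,d=get_image(n);P=cloud(n,d);r=np.hypot(P[...,0]-.533,P[...,1]-.039)
    s=P[(d>0)&(r<.068)&(r>.045)&(P[...,2]>.025)&(P[...,2]<.06)]
    A=np.c_[s[:,:2]-[.533,.039],np.ones(len(s))];f=np.linalg.lstsq(A,s[:,2],rcond=None)[0]
    print(n,len(s),np.percentile(s[:,2],[25,50,75]).round(4),'plane',f.round(4))
    cv2.imwrite(f'pics/{n}_chk.png',im)
E
python3 chk.py
```

```text
t 11.3167 pos [0.5337 0.0376 0.2099] yaw 29.64 tiltz [-2.5e-03  1.0e-04 -1.0e+00] F [-11.8   1.4  17.3] T [0.36 1.39 0.03] q6 -0.59
row cm [-0.    0.05  0.15] [-0.002 -0.001 -0.001]
scene 2289 [0.0342 0.035  0.0358] plane [-0.0078 -0.0037  0.0349]
top 770 [0.0325 0.0336 0.0348] plane [ 0.     -0.0062  0.0338]
```

It is hard against the face (ring top 0.034, level). I'll relax the load, then let go.

>>> arm_command([
  [[0,0,-0.1,0,0,0],[0,0,-0.2,0,0,0],[0,0,-0.2,0,0,0]],
])

```text
t: 11.67
tool_pos: [0.5333, 0.0376, 0.2099]
tool_rot: [-1.579, -2.715, 0.001]
contact_force: [-4.9, 0.9, 6.6]
opening: 0.0642
grip_force: 59.2
```

>>> arm_command([
  [[0,0,0,0,0,0],[0,0,0,0,0,0],[0,0,0,0,0,0],[0,0,0,0,0,0],[0,0,0,0,0,0],[0,0,0,0,0,0],[0,0,0,0,0,0]],
], gripper=-1)

```text
t: 12.25
tool_pos: [0.5334, 0.0375, 0.2091]
tool_rot: [-1.58, -2.715, 0.0]
contact_force: [0.2, 0.8, -0.1]
opening: 0.0854
grip_force: 0.0
```

```bash
python3 chk.py
```

```text
t 12.25 pos [0.5334 0.0375 0.2091] yaw 29.62 tiltz [-1.e-04 -1.e-04 -1.e+00] F [ 0.2  0.8 -0.1] T [ 0.01 -0.01  0.05] q6 -0.59
row cm [-0.01  0.08  0.07] [-0.     0.    -0.001]
scene 2299 [0.0341 0.0349 0.0358] plane [-0.006  -0.0028  0.0349]
top 761 [0.0324 0.0337 0.0349] plane [ 0.0037 -0.0069  0.0341]
```

>>> arm_command([
  [[0,0,-0.5,0,0,0],[0,0,-1.5,0,0,0],[0,0,-3,0,0,0],[0,0,-5.5,0,0,0],[0,0,-8.5,0,0,0],[0,0,-11.5,0,0,0],[0,0,-14.5,0,0,0],[0,0,-16.5,0,0,0],[0,0,-17.5,0,0,0],[0,0,-18,0,0,0],[0,0,-18,0,0,0]],
])

```text
t: 13.27
tool_pos: [0.5334, 0.0375, 0.3903]
tool_rot: [1.579, 2.714, 0.001]
contact_force: [-0.1, 0.0, 0.3]
opening: 0.0853
grip_force: 0.0
```

```bash
python3 chk.py
python3 - <<'E'
from h import *
c=calibration('wrist');im,d=get_image('wrist');P=cloud('wrist',d,c);r=np.hypot(P[...,0]-.533,P[...,1]-.039)
for lo,hi,a,b in((.025,.045,.045,.068),(.06,.074,.012,.032)):
    s=P[(d>0)&(r<b)&(r>a)&(P[...,2]>lo)&(P[...,2]<hi)];A=np.c_[s[:,:2]-[.533,.039],np.ones(len(s))]
    print(len(s),np.linalg.lstsq(A,s[:,2],rcond=None)[0].round(4))
cv2.imwrite('pics/w5.png',im)
E
```

```text
t 13.2667 pos [0.5334 0.0375 0.3903] yaw 29.62 tiltz [ 1.8e-03 -2.0e-04 -1.0e+00] F [-0.1  0.   0.3] T [ 0.   -0.01  0.04] q6 -0.59
row cm [1.000e-02 4.000e-02 1.819e+01] [ 0.002  0.001 -0.001]
scene 2396 [0.0341 0.0349 0.0358] plane [-0.      0.0011  0.0348]
top 1557 [0.0324 0.0337 0.0348] plane [-0.0015  0.001   0.0336]
8916 [0.0002 0.0004 0.0346]
3598 [ 0.0006 -0.0015  0.0686]
```

View pics/w5.png

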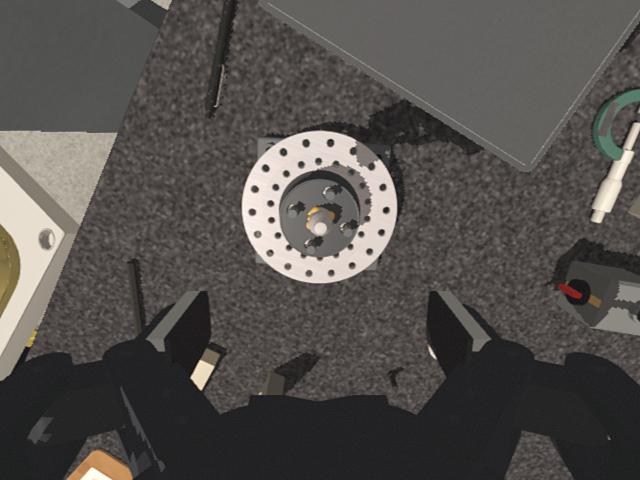

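The wrist view shows the disc at (320,207), with the pilot and all four studs, at (295,208), (329,190), (346,228) and (310,243), through the hat. It lies flat: ring top 0.0346 and floor top 0.0686, against 0.034 and 0.068 when fully home.

```bash
python3 -c "
from station import finish_job;print(finish_job())"
```

```text
the job is handed in; nothing more can be done
None
```

The brake disc is mounted hat upward on the hub: all four studs are through their holes, it is past the catch balls and measures flat on the hub face to within about 1 mm, and it was released and handed in at about 13 s of the 72 s allowed.

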